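# Weigh the flange castings and put the spare weights away

## Task

First set every aluminium flange casting on the blue pan of the balance, hub up; then add brass weights to the steel pan, taking off again what is too much, until the beam stands level. Put each brass weight that is not needed upright in an empty compartment of the wooden tray, one to a compartment, and leave the iron weights in the tray and the other things on the bench where they are.

Things in the scene. Friction and masses are not known exactly. Their poses are not given: they have to be found in the camera images.
- beam (a joint): tilt of the balance beam in rad: 0 is level (red pointer upright before the green mark of the card, as seen from the far side of the bench), positive when the blue pan is the lower (heavier), negative when the steel pan is the lower; it rests on stops at +0.12 and -0.12. Off the stops it tilts 0.001 rad per gram of difference between the two pans, and settles in about 1 s. Empty, the balance is level. Where on a pan a load lies makes no difference
- balance: top-pan beam balance fixed to the bench: blue base 130 x 380 x 30 mm; origin at the centre of its underside, its y axis points from the blue pan (at y -130 mm) to the steel pan (at y +130 mm). A small white scale card stands between the pans, up to 140 mm above the bench
- pan_parts_top (a point): blue pan for the castings, 150 mm (along the balance's x) by 120 mm (along its y) outside, walls 4 mm thick and 8 mm high above its floor; point at the centre of its floor, 92 mm above the bench when level. The pan always stays horizontal, moves straight down or up by up to 16 mm as the beam tilts
- pan_weights_top (a point): bare steel pan for the weights, same size as the blue one; point at the centre of its floor, axes as the balance
- tray: wooden weight tray fixed to the bench, 110 x 160 mm, six compartments in 2 along its x by 3 along its y (centres at x -26 and +26 mm, y -52, 0 and +52 mm; numbered 0 to 2 at x -26 from y -52 up, 3 to 5 at x +26 likewise), each 47 by 48 mm inside, floor 5 mm above the bench, walls 8 mm high above that floor; origin at the centre of its underside
- casting_a_mid (a point): aluminium flange casting (may be absent), a disc 60 mm across and 14 mm thick with a hub 30 mm across and 24 mm tall on top, 38 mm in all, hub upward; the castings look alike but weigh from 140 to 260 g each; point at the centre, 19 mm above its underside
- casting_b_mid (a point): aluminium flange casting (may be absent), a disc 60 mm across and 14 mm thick with a hub 30 mm across and 24 mm tall on top, 38 mm in all, hub upward; the castings look alike but weigh from 140 to 260 g each; point at the centre, 19 mm above its underside
- casting_c_mid (a point): aluminium flange casting (may be absent), a disc 60 mm across and 14 mm thick with a hub 30 mm across and 24 mm tall on top, 38 mm in all, hub upward; the castings look alike but weigh from 140 to 260 g each; point at the centre, 19 mm above its underside
- w200_mid (a point): brass 200 g weight, upright cylinder 30 mm across and 33 mm tall with a red gripping knob on top, 16 mm across and 18 mm tall (51 mm in all); point at its centre, half-way up the 51 mm; z axis runs up through the knob
- w100a_mid (a point): brass 100 g weight, upright cylinder 30 mm across and 17 mm tall with a blue gripping knob on top, 16 mm across and 18 mm tall (35 mm in all); point at its centre, half-way up the 35 mm; z axis runs up through the knob
- w100b_mid (a point): brass 100 g weight, upright cylinder 30 mm across and 17 mm tall with a blue gripping knob on top, 16 mm across and 18 mm tall (35 mm in all); point at its centre, half-way up the 35 mm; z axis runs up through the knob
- w50a_mid (a point): brass 50 g weight, upright cylinder 30 mm across and 8 mm tall with a yellow gripping knob on top, 16 mm across and 18 mm tall (26 mm in all); point at its centre, half-way up the 26 mm; z axis runs up through the knob
- w50b_mid (a point): brass 50 g weight, upright cylinder 30 mm across and 8 mm tall with a yellow gripping knob on top, 16 mm across and 18 mm tall (26 mm in all); point at its centre, half-way up the 26 mm; z axis runs up through the knob
- iron0_mid (a point): dark iron weight with a black knob, standing in compartment 0 from the start (may be absent, the compartment is then empty); 30 mm across, 51 mm tall; point half-way up; stays where it is
- iron1_mid (a point): dark iron weight with a black knob, standing in compartment 1 from the start (may be absent, the compartment is then empty); 30 mm across, 51 mm tall; point half-way up; stays where it is
- iron2_mid (a point): dark iron weight with a black knob, standing in compartment 2 from the start (may be absent, the compartment is then empty); 30 mm across, 51 mm tall; point half-way up; stays where it is
- iron3_mid (a point): dark iron weight with a black knob, standing in compartment 3 from the start (may be absent, the compartment is then empty); 30 mm across, 51 mm tall; point half-way up; stays where it is
- iron4_mid (a point): dark iron weight with a black knob, standing in compartment 4 from the start (may be absent, the compartment is then empty); 30 mm across, 51 mm tall; point half-way up; stays where it is
- iron5_mid (a point): dark iron weight with a black knob, standing in compartment 5 from the start (may be absent, the compartment is then empty); 30 mm across, 51 mm tall; point half-way up; stays where it is
- glue: bystander: white glue bottle, 48 mm across, 130 mm tall; origin under its centre
- sanding_block: bystander: cork sanding block 100 x 55 x 30 mm; origin under its centre
- offcut: bystander: wooden offcut 90 x 40 x 22 mm; origin under its centre

How it is judged:
By the outcome, as a careful person would: the job done as asked, in the order asked, and still so for the second after the job is handed in, with the robot touching nothing.
Of casting_a, casting_b, casting_c only 1 to 2 are there at a start; the rules pass over those that are not, and their reading is None.
Of iron0, iron1, iron2, iron3, iron4, iron5 only 1 to 2 are there at a start; the rules pass over those that are not, and their reading is None.
At some moment in a run one of w200, w100a, w100b, w50a, w50b, casting_a, casting_b, casting_c may be knocked a few centimetres aside while the robot is not near it.
It also fails if it takes over 210 s, if anything falls off the work surface, if the arm or the gripper's body presses on something with over 40 N, if the wrist force passes 120 N, or if a joint passes its speed limit or range.

## Robot

A 7-joint arm with a two-finger parallel gripper is mounted at the origin on the work surface. World frame = base frame: x ahead of the robot, y to its left, z up, the work surface at z = 0. Lengths are in m, angles in rad, forces in N, time in s.
With the tool pointing down it reaches from about 0.425 to 0.95 m from the base axis. Payload 16.7 kg.
Tool frame: the origin (TCP) lies at the very end of the fingers, on their centre line; the grasp point (between the pads) lies 19 mm behind it; z points along the fingers, y is the direction in which the jaws open and shut (so a half turn about z gives the same grasp; the last joint's range is limited). The gripper opens to 94 mm and grips with 3 to 60 N. Pads are 16 mm wide; open, the fingers measure 119 mm over their backs; the gripper's body (75 mm by 177 mm) begins 78 mm behind the grasp point.
Start: joints at [0.977, 0.426, 0.074, 1.606, -0.034, 1.111, -0.067], TCP at [0.29, -0.609, 0.205] pointing down, gripper open.
Joint ranges: [-2.85, 2.85], [-0.5, 2.14], [-1.23, 1.37], [0.21, 2.46], [-1.02, 4.16], [0.16, 2.05], [-2.73, 2.73]. Speed limits (rad/s): [1.89, 1.89, 2.39, 2.39, 3.01, 3.01, 3.01].

## Interface

Orientations are given as a unit quaternion [w, x, y, z].
In Python, from cell import move_pose, move_straight, goto_joints, ungrasp, grasp, pause, ik, read_camera, PlanningError, hand_in, outline_of, get_time, get_joint_pos, get_qd, get_tau, get_eef_pos, get_ee_rot, get_contact_force, get_ft_torque, get_grip_width gives the robot as it stands. Calls block until the motion is done:
- move_pose(position, orientation): joint-space move of the TCP to a pose.
- move_straight(position, rotation=None, vel=0.15, f_stop=None): straight line of the TCP; rotation=None keeps the orientation; vel is the mean speed in m/s. With f_stop (N) it stops when the force on the tool has changed by that much, and returns True; else False.
- goto_joints(angles): joint-space move.
- ungrasp() and grasp(f_grip=None): open the fingers fully, or close them until they stop; f_grip is the grip in N (None keeps the last).
- pause(seconds).
- ik(position, orientation): joint angles nearest the present ones, or None.
- read_camera(name): name is "side" or "top" or "wrist"; returns a dict with "img" (420x560x3 uint8, red, green, blue), "fovy" (degrees; the focal length in pixels is half the picture's height over the tangent of half this angle, whatever the lens; pixels are square), "cx", "cy" (the principal point, pixels), "k1" (the pictures are not rectified: a ray, as slopes to the right and down, at radius r is drawn at 1 + k1 r^2 times it, then the intrinsics apply), "eye" and "rotation" of the camera in the world; the wrist camera has in their place "T_tool_cam" (4x4, takes a point from camera to tool coordinates, whose origin is the TCP and whose axes are the flange's). Camera axes: x right, y up, looking along -z (the intrinsics and any distortion apply to the point x, -y, -z); pixel columns grow to the right and rows downward; lengths in m; the calibration is good to about 2 mm. A picture is of the moment at which its call begins: read the wrist's pose just before it. There is no depth.
A pose or a line that the arm cannot do raises PlanningError and nothing moves.
- hand_in(): hands the job in, once; it reports no verdict.
Trained networks look in a picture, given as the dict that the camera call returned (one of the last four; its "shot" number tells which), for a name from the list of things; names that differ only in an ending like _2 or _b are one class to them, and where a whole thing is asked for, a point or a joint stands for the part that bears it (a point fixed in the world has none). Each returns a list of dicts, best first, with "score" (0 to 1); they miss things now and then, are a little off and sometimes report something else, mostly with a low value. They report only what shows in the picture. A call takes as long as a camera call.
- outline_of(label, picture): "region" (420x560 bool, what is visible of it) and "box" ([left, top, right, bottom] in pixels, round what is visible of it).
Readings, each from a call of its own:
- get_time(): time.
- get_joint_pos(): joint angles.
- get_qd(): joint speeds.
- get_tau(): joint torques, N m.
- get_eef_pos(): TCP position.
- get_ee_rot(): TCP orientation.
- get_contact_force(): force on the tool from outside, world axes, zero at the start.
- get_ft_torque(): the same for the moment, N m.
- get_grip_width(): finger opening in m.
Only numpy, scipy, OpenCV 4.12 (cv2) and the standard library are available. Lean on these libraries where they do the work, as an engineer would, in place of code of your own. Each camera call takes 0.05 s, during which the arm holds its last target. There are 200 camera calls.

## Working session

There is one attempt and no reset: what is moved stays moved. The work goes in short steps, each a Python script; the robot and the scene stay as the last script left them, time stands still between calls to the robot, and variables do not carry over. Pictures are saved under pics/ and viewed, about 12 in all and at most 16, crops included, and the job is handed in when it is done.

```bash
ls; mkdir -p pics
cat > h.py <<'E'
import numpy as np, cv2
from cell import *
def cal(p):
    f=p["img"].shape[0]/2/np.tan(np.radians(p["fovy"])/2); return f
def ray(p,u,v,T=None):
    f=cal(p); d=np.array([(u-p["cx"])/f,(v-p["cy"])/f]); s=d.copy()
    for _ in range(20): s=d/(1+p["k1"]*(s@s))
    r=np.array([s[0],-s[1],-1.])
    if T is None: R=np.array(p["rotation"]).reshape(3,3) if np.size(p["rotation"])==9 else q2R(p["rotation"]); e=np.array(p["eye"])
    else: R=T[:3,:3]; e=T[:3,3]
    return e,R@r
def q2R(q):
    from scipy.spatial.transform import Rotation as S
    return S.from_quat([q[1],q[2],q[3],q[0]]).as_matrix()
def at_z(p,u,v,z,T=None):
    e,r=ray(p,u,v,T); return e+r*(z-e[2])/r[2]
def proj(p,X):
    R=np.array(p["rotation"]).reshape(3,3) if np.size(p["rotation"])==9 else q2R(p["rotation"])
    c=R.T@(np.array(X)-p["eye"]); s=np.array([c[0],-c[1]])/-c[2]; s=s*(1+p["k1"]*(s@s)); f=cal(p)
    return np.array([p["cx"],p["cy"]])+f*s
def save(p,n): cv2.imwrite(f"pics/{n}.png",p["img"][:,:,::-1])
E
cat > look.py <<'E'
from h import *
import sys
print(get_time(),get_ee_rot())
for c in ["top","side"]:
    p=read_camera(c); save(p,c+sys.argv[1])
    print(c,p["fovy"],p["cx"],p["cy"],p["k1"],p["eye"],np.round(p["rotation"],3).tolist())
    for l in ["balance","pan_parts_top","pan_weights_top","tray","casting_a_mid","w200_mid","w100a_mid","w50a_mid","iron0_mid","glue","sanding_block","offcut"]:
        for o in outline_of(l,p):
            if o["score"]>.2:
                ys,xs=np.nonzero(o["region"]); print(c,l,round(o["score"],2),np.round(o["box"]).tolist(),np.round([xs.mean(),ys.mean()],1).tolist(),np.round(at_z(p,xs.mean(),ys.mean(),0.02),3)[:2].tolist())
E
python3 look.py 0
```

```text
pics
0.0 [-6.42511938e-04  9.75379860e-01  2.20530451e-01 -1.89592106e-04]
top 47.16774078951647 282.6245844625885 211.93770178680867 -0.1265171996083987 [0.3531897  0.00464294 1.28461283] [0.71, 0.057, -0.054, -0.7]
top balance 0.93 [217.0, 150.0, 369.0, 217.0] [291.1, 186.5] [0.622, -0.01]
top pan_parts_top 0.61 [317.0, 156.0, 366.0, 215.0] [342.6, 186.3] [0.624, -0.149]
top pan_weights_top 0.93 [216.0, 150.0, 264.0, 214.0] [239.6, 182.2] [0.632, 0.129]
top tray 0.65 [156.0, 250.0, 218.0, 294.0] [187.2, 269.4] [0.396, 0.26]
top tray 0.64 [200.0, 254.0, 214.0, 264.0] [205.3, 258.6] [0.425, 0.213]
top tray 0.62 [216.0, 153.0, 264.0, 213.0] [239.7, 182.0] [0.632, 0.128]
top tray 0.26 [260.0, 247.0, 269.0, 256.0] [264.5, 253.8] [0.44, 0.058]
top w100a_mid 0.4 [258.0, 246.0, 269.0, 259.0] [264.9, 254.3] [0.439, 0.057]
top w50a_mid 0.27 [282.0, 254.0, 291.0, 264.0] [288.3, 259.1] [0.427, -0.005]
top sanding_block 0.84 [415.0, 240.0, 444.0, 279.0] [429.4, 258.2] [0.433, -0.38]
top offcut 0.92 [412.0, 160.0, 446.0, 177.0] [429.6, 167.1] [0.682, -0.389]
side 52.16897723005228 278.7669877719
[... 671 characters left out ...]
e w100a_mid 0.75 [328.0, 152.0, 366.0, 176.0] [346.8, 164.4] [0.432, -0.37]
side w100a_mid 0.54 [301.0, 247.0, 316.0, 264.0] [308.2, 256.2] [0.439, 0.063]
side w100a_mid 0.44 [236.0, 157.0, 299.0, 192.0] [269.3, 173.6] [0.647, -0.238]
side glue 0.59 [188.0, 294.0, 218.0, 350.0] [201.0, 323.0] [0.598, 0.324]
side glue 0.54 [261.0, 140.0, 288.0, 159.0] [273.6, 149.6] [0.68, -0.374]
side glue 0.35 [329.0, 153.0, 363.0, 175.0] [346.5, 163.8] [0.434, -0.372]
side sanding_block 0.75 [328.0, 152.0, 362.0, 178.0] [346.2, 164.3] [0.434, -0.37]
side sanding_block 0.61 [192.0, 154.0, 302.0, 283.0] [247.0, 220.7] [0.629, -0.01]
side offcut 0.83 [264.0, 140.0, 287.0, 160.0] [273.3, 149.7] [0.681, -0.374]
```

Run:
```python
import cv2,numpy as np
a=cv2.imread("pics/top0.png")[130:330,130:470];b=cv2.imread("pics/side0.png")[120:390,170:400]
cv2.imwrite("pics/t0c.png",cv2.resize(a,None,fx=2.35,fy=2.35,interpolation=2)); cv2.imwrite("pics/s0c.png",cv2.resize(b,None,fx=2.2,fy=2.2,interpolation=2))
```

```text
(no output)
```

View pics/t0c.png

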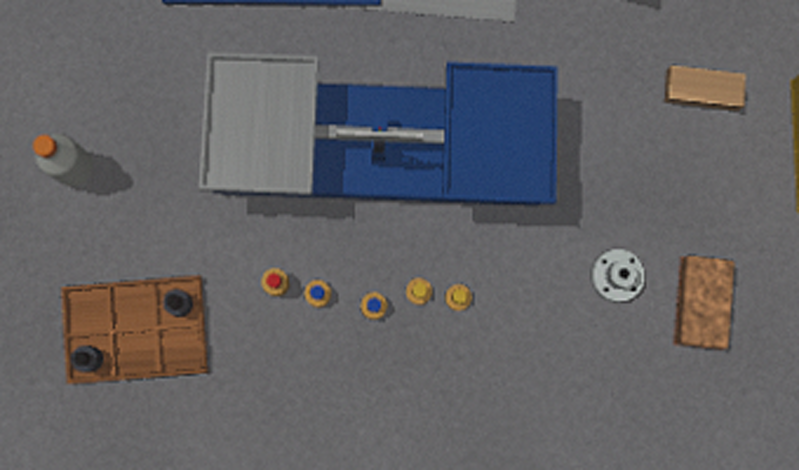

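View pics/s0c.png

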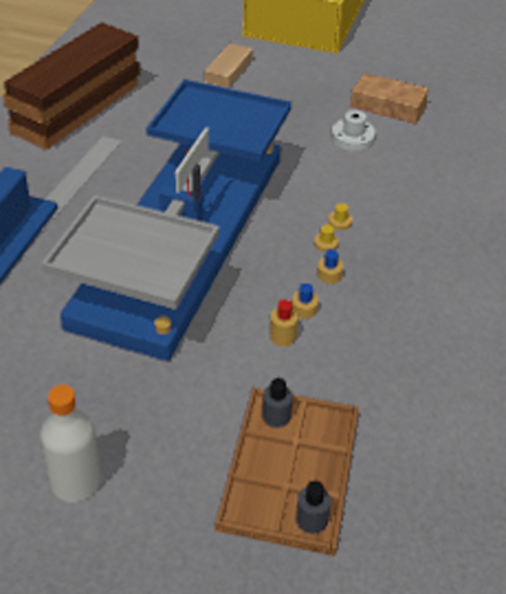

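Top crop: one casting near crop (620,274), weights in a row near (274..459,~290), irons in tray at (178,303) and (88,357). I'll check the full frame for a second casting.

View pics/top0.png

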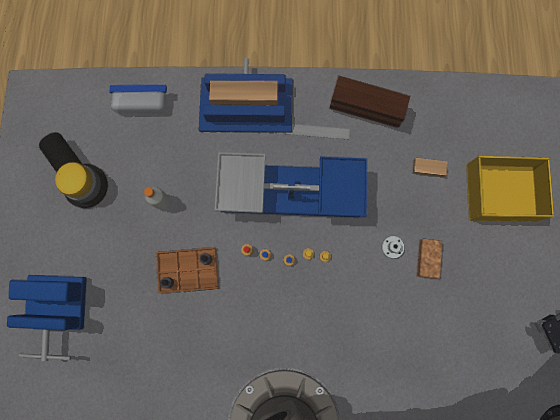

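```bash
cat > loc.py <<'E'
from h import *
def knobs(p):
    """colored knob blobs in a picture -> {name:[(u,v,area)]}"""
    hsv=cv2.cvtColor(p["img"],cv2.COLOR_RGB2HSV)
    return hsv
if __name__=="__main__":
    p=read_camera("top")
    for n,u,v,z in [("cast",393.8,245.7,.036),("red",246.6,250,.05),("blue",265.3,254.7,.034),("blue",289.1,260.2,.034),("yel",308.3,253.8,.025),("yel",325.3,256.4,.025)]:
        print(n,np.round(at_z(p,u,v,z),4), p["img"][int(round(v)),int(round(u))])
    k=lambda x,y:(x/2.35+130,y/2.35+130)
    for n,pts,z in [("steel",[(208,54),(318,58),(315,193),(200,189)],.1),("blue",[(446,63),(557,66),(555,203),(445,197)],.1),("tray",[(63,286),(203,276),(209,370),(69,383)],.013),("iron",[(179,303),(86,357)],.054)]:
        q=np.array([at_z(p,*k(*a),z)[:2] for a in pts]); print(n,np.round(q,3).tolist(),q.mean(0).round(4))
    for l in ["pan_parts_top","pan_weights_top","tray","balance"]:
        o=outline_of(l,p)[0]; z={"t":.013,"b":.03}.get(l[0],.1)
        ys,xs=np.nonzero(o["region"]); q=np.array([at_z(p,a,b,z)[:2] for a,b in zip(xs,ys)]).astype(np.float32)
        r=cv2.minAreaRect(q); print(l,r)
    w=read_camera("wrist"); print({k:v for k,v in w.items() if k!="img"})
E
python3 loc.py
```

```text
cast [ 0.4642 -0.2807  0.036 ] [14 15 14]
red [0.4471 0.1025 0.05  ] [163  40  41]
blue [0.4368 0.0549 0.034 ] [ 37  69 137]
blue [ 0.4234 -0.0072  0.034 ] [ 38  67 133]
yel [ 0.4413 -0.0573  0.025 ] [173 146  54]
yel [ 0.4351 -0.1019  0.025 ] [172 145  54]
steel [[0.69, 0.177], [0.686, 0.057], [0.538, 0.057], [0.541, 0.18]] [0.6139 0.1179]
blue [[0.683, -0.081], [0.682, -0.202], [0.531, -0.198], [0.536, -0.081]] [ 0.6079 -0.1404]
tray [[0.441, 0.346], [0.455, 0.186], [0.35, 0.176], [0.332, 0.334]] [0.3947 0.2604]
iron [[0.422, 0.206], [0.361, 0.306]] [0.3917 0.2556]
pan_parts_top ((0.6077436804771423, -0.13898786902427673), (0.1256081461906433, 0.15093013644218445), 88.34483337402344)
pan_weights_top ((0.6159063577651978, 0.11973369866609573), (0.12365477532148361, 0.15314899384975433), 89.26698303222656)
tray ((0.39503178000450134, 0.262870192527771), (0.11180827021598816, 0.16491259634494781), 6.202235698699951)
balance ((0.6254656314849854, -0.008689910173416138), (0.40493863821029663, 0.16519688069820404), 88.56192779541016)
{'fovy': 58.28789086086874, 'cx': 275.19472488528135, 'cy': 209.0327585219708, 'k1': -0.02510219192700916, 'T_tool_cam': array([[ 5.69963791e-04,  9.71445661e-01,  2.37261466e-01,
         6.73745976e-02],
       [ 9.99999627e-01, -3.99776038e-04, -7.65412450e-04,
         7.92980212e-04],
       [-6.48705154e-04,  2.37261814e-01, -9.71445526e-01,
        -1.79338212e-01],
       [ 0.00000000e+00,  0.00000000e+00,  0.00000000e+00,
         1.00000000e+00]]), 'shot': 4}
```

The top frame shows only one casting, at (393,246), and nothing at the other bench items. I'll check reachability and look from the wrist, then pick the casting.

```bash
cat > r.py <<'E'
from h import *
from scipy.spatial.transform import Rotation as S
def quat(psi):
    q=S.from_matrix(S.from_euler("z",psi).as_matrix()@np.diag([1.,-1,-1])).as_quat(); return [q[3],q[0],q[1],q[2]]
def best(x,y,z,psi):
    """of the two equivalent grasps, the reachable one with least joint motion"""
    c=[]
    for s in (psi,psi+np.pi):
        j=ik([x,y,z],quat(s))
        if j is not None and ik([x,y,.2],quat(s)) is not None: c.append((np.abs(np.array(j)-get_joint_pos()).max(),s))
    if not c: raise SystemExit(f"unreachable {x,y,z,psi}")
    return min(c)[1]
def wristT():
    T=np.eye(4); T[:3,:3]=q2R(get_ee_rot()); T[:3,3]=get_eef_pos(); return T
def wshot():
    T=wristT(); p=read_camera("wrist"); return p,T@np.array(p["T_tool_cam"])
def wproj(p,T,X):
    q=dict(p); q["rotation"]=T[:3,:3]; q["eye"]=T[:3,3]; return proj(q,X)
RNG={"red":[((0,120,60),(9,255,255)),((172,120,60),(180,255,255))],"blue":[((98,110,50),(125,255,255))],"yel":[((23,110,110),(35,255,255))]}
def knob(p,T,color,X,rad=.05):
    """knob nearest world X (knob-top height): world position, or None"""
    h=cv2.cvtColor(p["img"],cv2.COLOR_RGB2HSV); m=sum(cv2.inRange(h,a,b) for a,b in RNG[color])
    n,_,st,ce=cv2.connectedComponentsWithStats(m)
    c=[(np.linalg.norm(w[:2]-np.array(X)[:2]),w,st[i,4]) for i in range(1,n) if st[i,4]>50 for w in [at_z(p,*ce[i],X[2]-.004,T)]]
    c=[a for a in c if a[0]<rad]; return min(c,key=lambda a:a[0])[1:] if c else None
E
python3 - <<'E'
from r import *
p,T=wshot()
print([ (o["score"],o["box"]) for o in outline_of("casting_a_mid",p)])
for n,x,y,z,psi in [("cast",.464,-.281,.0155,0),("blue2",.4234,-.0072,.0185,np.pi/2),("red",.447,.1025,.035,np.pi/2),("t4",.4209,.2639,.02,np.pi/2),("t1",.369,.2581,.02,np.pi/2),("t5",.4157,.3157,.02,0),("t0",.3743,.2064,.02,0),("pan",.608,-.14,.1,np.pi/2),("wp",.616,.12,.1,np.pi/2)]:
    print(n,[ (None if ik([x,y,zz],quat(s)) is None else round(ik([x,y,zz],quat(s))[6],2)) for s in (psi,psi+np.pi) for zz in (z,.2)])
x,y=.464,-.281
s=best(x,y,.0155,0); move_pose([x-.03,y,.2],quat(s))
p,T=wshot(); save(p,"wc"); o=outline_of("casting_a_mid",p)
for a in o: 
    b=a["box"]; print(a["score"],b,at_z(p,(b[0]+b[2])/2,(b[1]+b[3])/2,.012,T))
F=[]
for _ in range(20): F.append(get_contact_force()); pause(.02)
print(np.mean(F,0),np.std(F,0),get_time(),get_joint_pos())
E
```

```text
[]
cast [np.float64(-1.13), np.float64(-1.15), np.float64(1.65), np.float64(1.85)]
blue2 [np.float64(-0.43), np.float64(-0.16), np.float64(-2.25), None]
red [np.float64(-0.79), np.float64(-0.46), np.float64(2.18), np.float64(2.6)]
t4 [np.float64(-1.44), np.float64(-0.96), np.float64(1.79), np.float64(2.2)]
t1 [np.float64(-1.36), np.float64(-0.93), np.float64(1.75), np.float64(2.24)]
t5 [np.float64(-2.16), np.float64(-2.73), np.float64(0.09), np.float64(0.45)]
t0 [np.float64(-2.69), np.float64(-2.31), np.float64(0.16), np.float64(0.8)]
pan [np.float64(-0.07), np.float64(-0.0), np.float64(-2.26), np.float64(-2.42)]
wp [np.float64(-0.58), np.float64(-0.52), np.float64(2.32), np.float64(2.44)]
[-0.0255056   0.01915325 -0.07627635] [0.57443622 0.41599382 0.45894369] 3.475 [ 4.53290277e-01  1.75153028e-01 -3.21371991e-03  1.96159654e+00
  6.70652526e-04  1.00490982e+00 -1.12135233e+00]
```

View pics/wc.png

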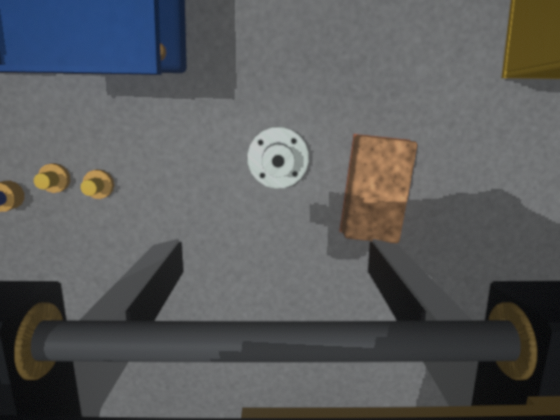

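The wrist view shows the casting at (278,157), hub up, with the sanding block to its right. I'll grip with the jaws along x, weigh the casting in the hand, and place it.

```bash
cat >> r.py <<'E'
def force(n=100):
    F=[]
    for _ in range(n): F.append(get_contact_force()); pause(.01)
    return np.mean(F,0)
def pick(x,y,z,psi,f=20,hov=.12):
    q=quat(psi); move_pose([x,y,hov],q); hit=move_straight([x,y,z],vel=.12,f_stop=15)
    grasp(f); print("pick hit",hit,"width",round(get_grip_width(),4)); 
def place(x,y,z,psi,hov=.2,f_stop=8):
    q=quat(psi); e=get_eef_pos(); move_straight([e[0],e[1],.2],vel=.25); move_pose([x,y,hov],q)
    hit=move_straight([x,y,z],vel=.1,f_stop=f_stop); print("place hit",hit,np.round(get_eef_pos(),4)); ungrasp()
    move_straight([x,y,hov],vel=.25)
E
python3 - <<'E'
from r import *
p,T=wshot(); a=at_z(p,278,157,.012,T); b=at_z(p,278,160.5,.038,T); print(a,b)
x,y=(a[:2]+b[:2])/2; s=np.pi/2
move_pose([x,y,.12],quat(s)); f0=force(); 
pick(x,y,.0155,s,25)
move_straight([x,y,.12],vel=.2); pause(.3); f1=force(); print("mass g",(f0-f1)/9.81*1000,get_grip_width())
place(.608,-.139,.092,s)
print(get_time()); move_pose([.43,-.05,.2],quat(s)); p,T=wshot(); save(p,"w1"); t=read_camera("side"); save(t,"side1"); print(get_time())
a=t["img"][120:390,170:400][:,:,::-1]; w=p["img"][:,:,::-1]
cv2.imwrite("pics/m1.png",np.hstack([cv2.resize(a,(358,420),interpolation=2),cv2.resize(w[:,:],(430,420))]))
E
```

```text
[ 0.46417766 -0.2853712   0.012     ] [ 0.46368277 -0.28517146  0.038     ]
pick hit False width 0.0292
mass g [ -0.98982108  11.40626049 237.48226329] 0.0293683158514594
place hit True [ 0.6073 -0.139   0.0915]
13.875
14.7917
```

View pics/m1.png

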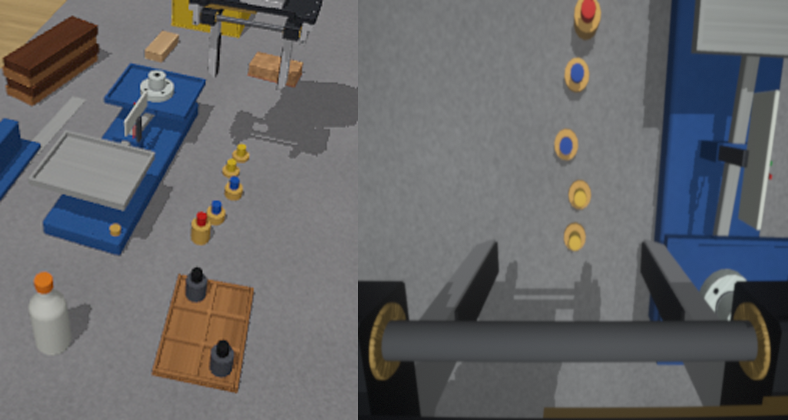

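Force says about 237 g (±10), so 250 g is the likely counterweight. The casting stands hub up on the lowered blue pan, and the five weights are where they were. I'll put the 200 g and one 50 g on the steel pan.

```bash
cat >> r.py <<'E'
def fetch(color,X,h,psi,f=15,dz=0.):
    """find the knob near X from above, grip it (h: body height, dz: height of what it stands on), weigh it"""
    move_pose([X[0],X[1],.2+dz],quat(psi)); p,T=wshot(); k=knob(p,T,color,[X[0],X[1],dz+h+.018]); print(color,k)
    if k is None: raise SystemExit("not seen")
    x,y=k[0][:2]; pick(x,y,dz+h+.0015,psi,f,hov=.12+dz); return x,y
E
python3 - <<'E'
from r import *
s=np.pi/2; ay=np.array([.031,1.])
fetch("red",(.447,.1025),.033,s); c=np.array([.614,.119])
place(*c,.1345,s); print(get_time())
fetch("yel",(.441,-.057),.008,s); print(get_time())
place(*(c-.036*ay),.1035,s); 
move_pose([.43,-.1,.2],quat(s)); print(get_time()); pause(1)
t=read_camera("side"); save(t,"side2"); cv2.imwrite("pics/s2.png",cv2.resize(t["img"][120:390,170:400][:,:,::-1],None,fx=2.2,fy=2.2,interpolation=2))
E
```

```text
red (array([0.44957528, 0.10257315, 0.047     ]), np.int32(263))
pick hit False width 0.0154
place hit False [0.614  0.1191 0.135 ]
21.9417
yel Nonenot seen
```

Run:
```python
from r import *
p,T=wshot(); save(p,"w2"); print(wproj(p,T,[.441,-.057,.026]))
h=cv2.cvtColor(p["img"],cv2.COLOR_RGB2HSV)
m=cv2.inRange(h,(14,90,70),(35,255,255)); n,_,st,ce=cv2.connectedComponentsWithStats(m)
for i in range(1,n):
    if st[i,4]>40: print(st[i],ce[i],at_z(p,*ce[i],.015,T))
u,v=wproj(p,T,[.441,-.057,.022]).astype(int); print(h[v-12:v+14:3,u-12:u+14:3,0])
```

```text
[274.47920918 190.64148587]
[257  51  32  35 543] [272.21178637  69.41252302] [0.4387347  0.05392035 0.015     ]
[244 123  30  31 475] [259.01263158 137.32210526] [ 0.42617706 -0.00746793  0.015     ]
[263 175  29  28 656] [276.7179878  188.61585366] [ 0.4431896  -0.05709369  0.015     ]
[257 218  28  28 625] [270.52   231.2384] [ 0.4370562 -0.1008668  0.015    ]
[  14  304   47   76 1260] [ 30.11428571 340.41825397] [ 0.17119844 -0.22771112  0.015     ]
[495 304  15  16 151] [501.04635762 312.1986755 ] [ 0.68608921 -0.19210095  0.015     ]
[508 304  30  76 999] [524.43843844 346.68068068] [ 0.71929293 -0.2348602   0.015     ]
[ 242  407  224   10 1718] [347.39697322 411.80093132] [ 0.52583974 -0.31933029  0.015     ]
[[105  15  17  19  19  19  19  18  18]
 [  0  17  18  18  18  19  19  19  18]
 [ 15  19  19  19  20  21  20  19  19]
 [ 17  19  19  21  23  23  23  20  19]
 [ 17  19  19  23  23  22  22  22  19]
 [ 17  19  19  22  23  22  22  23  20]
 [ 18  19  20  22  22  23  22  22  19]
 [ 90  17  19  21  22  22  22  20  19]
 [105  30  17  19  20  20  19  18  18]]
```

View pics/w2.png

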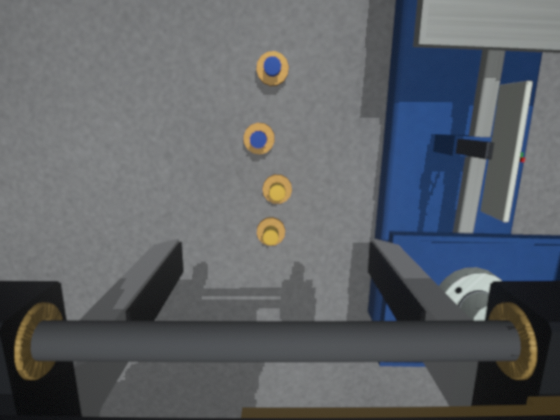

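All weights are in place: yellow knobs at (277,189) and (270,231), and hue 21+ separates them from brass. Continuing.

```bash
sed -i 's/((23,110,110)/((21,110,110)/' r.py
python3 - <<'E'
from r import *
s=np.pi/2; ay=np.array([.031,1.]); c=np.array([.614,.119])
fetch("yel",(.443,-.057),.008,s); print(get_time())
place(*(c-.036*ay),.1035,s); 
move_pose([.43,-.1,.2],quat(s)); print(get_time()); pause(.7)
t=read_camera("side"); save(t,"side2"); cv2.imwrite("pics/s2.png",cv2.resize(t["img"][120:390,170:400][:,:,::-1],None,fx=2.2,fy=2.2,interpolation=2))
E
```

```text
yel (array([ 0.44320658, -0.05898086,  0.022     ]), np.int32(237))
pick hit False width 0.0157
25.9917
place hit False [0.6133 0.0832 0.1041]
31.7083
```

View pics/s2.png

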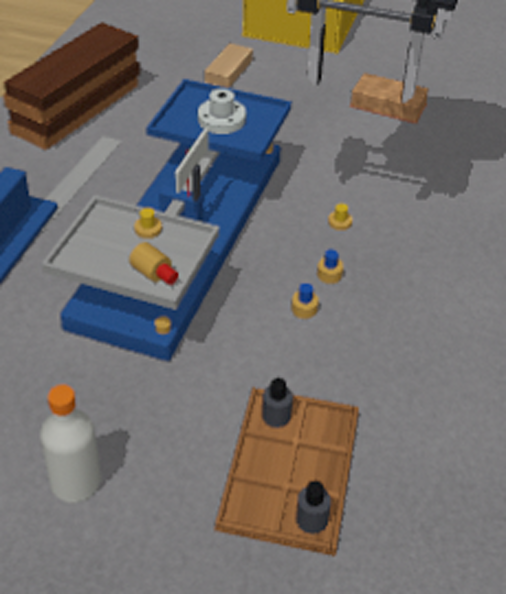

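The beam looks level, with pan corners as in the first picture, and the casting is hub up. The 200 g weight has toppled in the steel pan, at about (155,263). I'll read the pointer from the far side and look at the pan from above.

Run:
```python
from r import *
s=np.pi/2
move_pose([.6,.05,.3],quat(s)); p,T=wshot(); save(p,"w3"); A=p["img"]
h=cv2.cvtColor(A,cv2.COLOR_RGB2HSV); m=sum(cv2.inRange(h,a,b) for a,b in RNG["red"]); n,_,st,ce=cv2.connectedComponentsWithStats(m)
for i in range(1,n):
    if st[i,4]>30: print(st[i],ce[i],at_z(p,*ce[i],.107,T))
m=cv2.inRange(h,(14,90,70),(35,255,255)); n,_,st,ce=cv2.connectedComponentsWithStats(m)
for i in range(1,n):
    if st[i,4]>60: print(st[i],ce[i],at_z(p,*ce[i],.107,T))
ok=False
for x in (.76,.72,.8,.68):
  for z in (.3,.34):
    for a in (35,25):
        R=S.from_euler("y",np.radians(a)).as_matrix()@np.diag([1.,-1,-1]); q=S.from_matrix(R).as_quat(); q=[q[3],*q[:3]]
        if not ok and ik([x,-.01,z],q) is not None:
            ok=True; print(x,z,a); move_pose([x,-.01,z],q); p,T=wshot(); save(p,"w4"); print(get_time()); B=p["img"]
            u,v=wproj(p,T,[.62,-.01,.12]).astype(int); print(u,v); b=B[max(v-60,0):v+60,max(u-80,0):u+80]
            cv2.imwrite("pics/m4.png",np.hstack([cv2.resize(A,(400,300)),cv2.resize(b,(400,300),interpolation=2)])[:,:,::-1])
```

```text
[225  65  21  21 276] [234.4057971   74.64130435] [0.56035412 0.15464699 0.107     ]
[  488    19    72   184 10702] [528.37292095 115.81311904] [0.84396491 0.11801701 0.107     ]
[ 239   66   42   42 1084] [259.23339483  86.79151292] [0.58351919 0.14369763 0.107     ]
[275 137  29  28 648] [289.22530864 150.54166667] [0.61230253 0.08394124 0.107     ]
[135 156  25  24 277] [150.24187726 165.97472924] [0.47469317 0.06892021 0.107     ]
[129 205  25  24 279] [143.94623656 214.28315412] [0.46431883 0.01943526 0.107     ]
[549 225  11  56 320] [555.85625  260.940625] [ 0.89809722 -0.03207346  0.107     ]
[  14  304   44   76 1068] [ 29.93164794 340.19756554] [ 0.32165109 -0.12751965  0.107     ]
[496 304  10  16 109] [500.27522936 311.88073394] [ 0.84647057 -0.09168553  0.107     ]
[510 304  27  76 776] [525.27835052 345.57474227] [ 0.88188968 -0.13433626  0.107     ]
[ 242  407  183   10 1232] [329.78733766 411.71347403] [ 0.66301288 -0.2215898   0.107     ]
0.76 0.3 25
34.8167
273 226
```

View pics/m4.png

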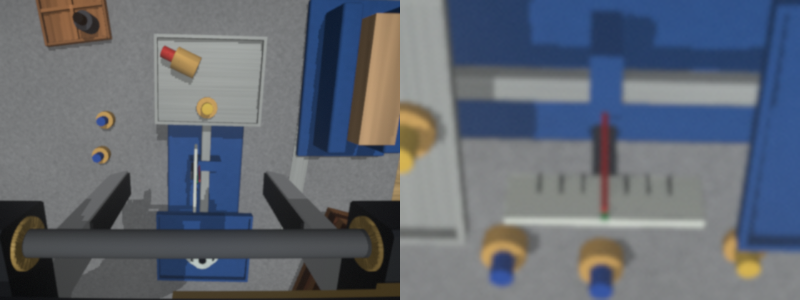

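The pointer stands at the green mark, so 200 + 50 g balances the casting and the beam is level. The 200 g lies in the pan; I'll stand it up later. First the spares: pick one 100 g and check the tray frame from above.

```bash
cat >> r.py <<'E'
TC=np.array([.394,.260]); TY=np.radians(5.7)
def comp(a,b,c=None,yaw=None):
    c=TC if c is None else c; yaw=TY if yaw is None else yaw
    return c+np.array([np.cos(yaw)*a-np.sin(yaw)*b,np.sin(yaw)*a+np.cos(yaw)*b])
E
python3 - <<'E'
from r import *
s=np.pi/2
fetch("blue",(.4387,.054),.017,s); e=get_eef_pos(); move_straight([e[0],e[1],.2],vel=.25)
move_pose([.42,.22,.28],quat(s)); p,T=wshot(); A=p["img"][:,:,::-1].copy()
for o in outline_of("tray",p):
    ys,xs=np.nonzero(o["region"]); q=np.array([at_z(p,a,b,.013,T)[:2] for a,b in zip(xs,ys)]).astype(np.float32); print(o["score"],cv2.minAreaRect(q))
for a in (-.0495,-.0025,.0025,.0495):
  for b in (-.076,-.028,-.024,.024,.028,.076):
    cv2.circle(A,tuple(int(v) for v in np.round(wproj(p,T,[*comp(a,b),.013]))),2,(0,255,0),-1)
cv2.imwrite("pics/tr.png",A); print(get_time(),get_grip_width())
E
```

```text
blue (array([0.43859051, 0.05538601, 0.031     ]), np.int32(186))
pick hit False width 0.0152
0.74 ((0.39466968178749084, 0.2624220848083496), (0.10993920266628265, 0.16014546155929565), 5.989470481872559)
40.7583 0.015447379767935693
```

View pics/tr.png

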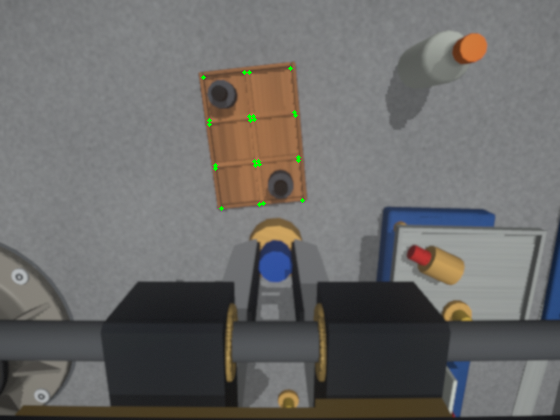

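The tray fits a centre of (0.3947, 0.2624) and a yaw of 6.0°. Irons stand upper-left (222,94) and lower-right (281,184), as assumed. Placing the three spares.

```bash
sed -i 's/TC=np.array(\[.394,.260\]); TY=np.radians(5.7)/TC=np.array([.3947,.2622]); TY=np.radians(6.0)/' r.py
python3 - <<'E'
from r import *
s=np.pi/2
place(*comp(.026,.052),.0245,np.pi+TY)
fetch("blue",(.4262,-.0075),.017,s); place(*comp(-.026,-.052),.0245,np.pi+TY)
fetch("yel",(.437,-.101),.008,s); place(*comp(.026,0),.0152,s+TY)
move_pose([.45,.16,.3],quat(s)); p,T=wshot(); save(p,"w5"); print(get_time())
# ik check for righting
d=np.array([-.0232,.0109,0]); d/=np.linalg.norm(d); up=np.array([0,0,1.])
def Q(x,z): 
    q=S.from_matrix(np.c_[x,np.cross(z,x),z]).as_quat(); return [q[3],*q[:3]]
k=np.array([.5604,.1546,.1045])+.003*d
for th in (15,20,30,40):
    c,sn=np.cos(np.radians(th)),np.sin(np.radians(th)); z=-up*c-d*sn; x=d*c-up*sn
    r=[ik(k,Q(x,z)) is not None, ik(k-z*.08,Q(x,z)) is not None]
    for hd in (-40,-20,0,20,40):
        f=np.array([np.cos(np.radians(hd)),np.sin(np.radians(hd)),0]); z2=f*c-up*sn; x2=up*c+f*sn
        r+=[(hd,*[ik([.614,.119,h],Q(x2,z2)) is not None for h in (.15,.25)])]
    print(th,r)
E
```

```text
place hit False [0.4154 0.3168 0.0249]
blue (array([ 0.42568435, -0.0079134 ,  0.031     ]), np.int32(190))
pick hit False width 0.016
place hit False [0.3746 0.2078 0.0249]
yel (array([ 0.43683494, -0.10356188,  0.022     ]), np.int32(239))
pick hit False width 0.0157
place hit False [0.4208 0.265  0.0156]
67.4083
15 [True, True, (-40, True, True), (-20, True, True), (0, False, False), (20, False, False), (40, True, True)]
20 [True, True, (-40, True, True), (-20, True, True), (0, False, False), (20, False, False), (40, True, True)]
30 [True, True, (-40, True, True), (-20, True, True), (0, False, False), (20, False, False), (40, True, False)]
40 [True, True, (-40, True, True), (-20, True, True), (0, True, True), (20, True, False), (40, True, False)]
```

View pics/w5.png

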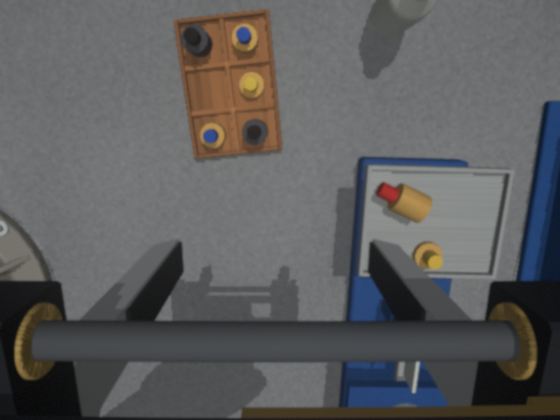

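The spares stand upright in three separate compartments, at (245,37), (251,85) and (211,136), and the irons are untouched. Time is 67 s, so I'll stand the fallen 200 g up: grip its knob with a tilted tool, lift it and turn it.

```bash
cat >> r.py <<'E'
UP=np.array([0,0,1.])
def Q(x,z):
    q=S.from_matrix(np.c_[x,np.cross(z,x),z]).as_quat(); return [q[3],*q[:3]]
TH=np.radians(25); CT,ST=np.cos(TH),np.sin(TH)
def upright(hd):
    f=np.array([np.cos(hd),np.sin(hd),0]); return UP*CT+f*ST, f*CT-UP*ST, f
E
python3 - <<'E'
from r import *
move_pose([.575,.13,.3],quat(np.pi/2)); p,T=wshot()
h=cv2.cvtColor(p["img"],cv2.COLOR_RGB2HSV)
def near(m,X):
    n,_,st,ce=cv2.connectedComponentsWithStats(m); c=[at_z(p,*ce[i],.108,T) for i in range(1,n) if st[i,4]>60]; return min(c,key=lambda a:np.hypot(*(a-X)[:2]))
X=np.array([.56,.155,.1]); k=near(sum(cv2.inRange(h,a,b) for a,b in RNG["red"]),X); b=near(cv2.inRange(h,(14,90,70),(35,255,255)),np.array([.583,.144,.1]))
d=k-b; L=np.linalg.norm(d); d/=L; d[2]=0; print(k,b,L,np.degrees(np.arctan2(d[1],d[0])))
z=-UP*CT-d*ST; x=d*CT-UP*ST; q=Q(x,z); g=np.array([k[0],k[1],.1055])+.003*d
move_pose(g-z*.08,q); print("hit",move_straight(g,vel=.06,f_stop=10),get_eef_pos()-g); grasp(60); print("w",get_grip_width())
e=np.array(get_eef_pos()); print("hit",move_straight(e+UP*.15,vel=.12)); print("w",get_grip_width())
x2,z2,f=upright(np.radians(-30)); move_pose([.60,.13,.28],Q(x2,z2)); print("w",get_grip_width(),get_time())
t=read_camera("side"); save(t,"s6"); cv2.imwrite("pics/s6c.png",cv2.resize(t["img"][80:300,130:400][:,:,::-1],None,fx=2.2,fy=2.2,interpolation=2))
E
```

```text
[0.56154327 0.15403635 0.108     ] [0.58461135 0.14314284 0.108     ] 0.025510874178415216 154.72176145426954
hit False [8.84228767e-05 1.34789139e-04 3.57597671e-04]
w 0.013792981266031247
hit False
w 0.013678052993564718
w 0.014145966889068494 74.825
```

View pics/s6c.png

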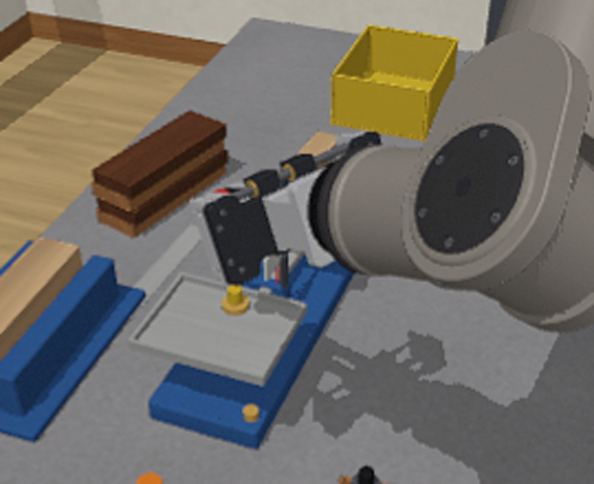

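Run:
```python
from r import *
p,T=wshot(); save(p,"w7"); t=read_camera("side"); u=proj(t,get_eef_pos()); print(u,(u-[130,80])*2.2, get_grip_width(), wproj(p,T,get_eef_pos()))
print((force(60)))
t2=read_camera("top"); u=proj(t2,get_eef_pos()).astype(int); b=t2["img"][max(u[1]-70,0):u[1]+70,u[0]-90:u[0]+90]
cv2.imwrite("pics/m7.png",np.hstack([p["img"],cv2.resize(b,(240,420),interpolation=2)])[:,:,::-1])
```

```text
[230.19397922 169.79964133] [220.42675428 197.55921093] 0.0135804727993021 [272.45320586 256.94039094]
[ 0.02058782  0.04047487 -2.02760598]
```

View pics/m7.png

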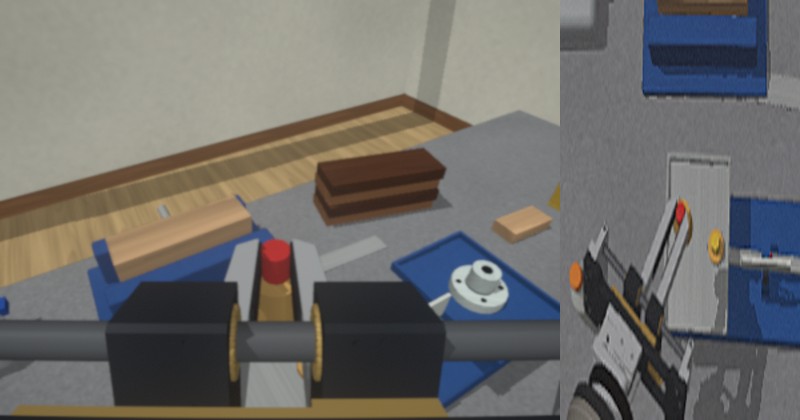

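It is held: force −2.03 N (207 g), knob up at (276,260) in the wrist view. I'll check its tilt by projection, then lower it onto the pan.

Run:
```python
from r import *
x2,z2,f=upright(np.radians(-30)); q=Q(x2,z2)
p,T=wshot(); e=np.array(get_eef_pos()); ax=e-.0025*f
for h in (.006,-.012,-.045): print(h,wproj(p,T,ax+h*UP))
h=cv2.cvtColor(p["img"],cv2.COLOR_RGB2HSV); m=sum(cv2.inRange(h,a,b) for a,b in RNG["red"]); m[:200]=0; m[300:]=0; m[:,:220]=0; m[:,330:]=0
ys,xs=np.nonzero(m); print("knob px",xs.min(),xs.max(),ys.min(),ys.max()); 
P=np.array([wproj(p,T,ax+hh*UP+.008*np.array([np.cos(a),np.sin(a),0])) for hh in (.006,-.012) for a in np.linspace(0,6.28,30)]); print("pred",P.min(0),P.max(0))
```

```text
0.006 [272.40103385 252.10500292]
-0.012 [272.55710123 276.58131216]
-0.045 [272.8018376  314.75778482]
knob px 261 290 239 284
pred [256.0882646  240.88370185] [288.69025519 288.6940564 ]
```

Run:
```python
from r import *
x2,z2,f=upright(np.radians(-30)); q=Q(x2,z2); c=np.array([.608,.127])
move_straight([c[0]+.0025*f[0],c[1]+.0025*f[1],.20],vel=.12)
e=np.array(get_eef_pos()); e[2]=.1455; print("hit",move_straight(e,vel=.04,f_stop=5),get_eef_pos(),get_contact_force())
pause(.5); ungrasp(); pause(.5); print(get_grip_width())
e=np.array(get_eef_pos()); move_straight(e-.1*z2,vel=.1); print(get_time())
e=np.array(get_eef_pos()); move_straight([e[0],e[1],.3],vel=.2)
R=S.from_euler("y",np.radians(25)).as_matrix()@np.diag([1.,-1,-1]); q=S.from_matrix(R).as_quat()
move_pose([.76,-.01,.3],[q[3],*q[:3]]); pause(.5); p,T=wshot(); save(p,"w8"); t=read_camera("side"); save(t,"s8"); print(get_time())
u,v=wproj(p,T,[.62,-.01,.12]).astype(int); b=cv2.resize(p["img"][v-60:v+60,u-80:u+80],(440,330),interpolation=2); a=cv2.resize(t["img"][150:380,170:400],(330,330),interpolation=2)
cv2.imwrite("pics/m8.png",np.hstack([a,b])[:,:,::-1])
```

```text
hit False [0.61026494 0.12600069 0.1457724 ] [-0.68365304 -0.10504418 -0.64724391]
0.09400200387162894
81.3417
85.8
```

View pics/m8.png

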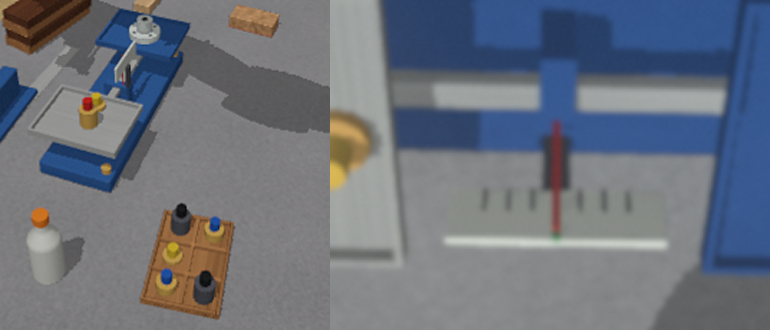

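Both brass weights stand upright on the steel pan, the pointer is on the green mark, and the tray is in order. One last top view in case the arm hid a second casting at the start.

Run:
```python
from r import *
e=get_eef_pos(); move_straight([e[0],e[1],.4],vel=.2); t=read_camera("top"); save(t,"top9"); print(get_time())
```

```text
Traceback (most recent call last):
cell.PlanningError: the arm cannot follow that straight line within its joint ranges
```

Run:
```python
from r import *
t=read_camera("top"); save(t,"top9"); print(get_time())
```

```text
85.85
```

View pics/top9.png

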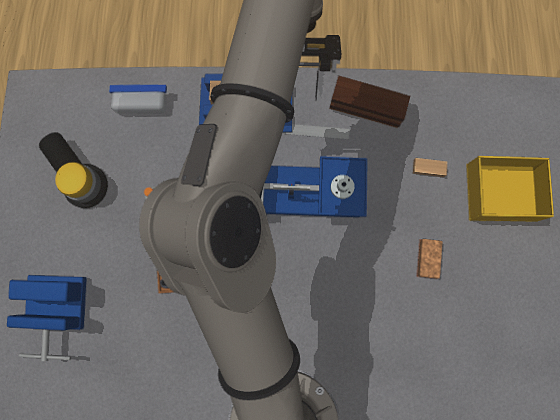

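No other casting is on the bench: the right side is clear, the blue pan holds the one, and the arm touches nothing. Handing in.

```bash
python3 -c "
from cell import *
print(get_contact_force()); hand_in(); print(get_time())"
```

```text
[-0.4446699   1.13098894 -0.09296876]
the job is handed in; nothing more can be done
the job is handed in; nothing more can be done
```

The job is handed in at about 86 s of the 210 s allowed, with the beam level.

- **Castings:** I found only one, and it stands hub up on the blue pan. A last top view showed no other on the bench, but the arm hid part of that picture.
- **Balance:** The 200 g and one 50 g brass weight on the steel pan balance it; the red pointer stood on the green mark. Weighed in the gripper, the casting read about 237 g (roughly ±10 g). That is a little below 250 g, but the beam itself showed level.
- **Tray:** Both 100 g weights and the other 50 g weight stand upright, each in its own empty compartment. The iron weights were not moved.

**What went wrong:**
- After I placed it, the 200 g weight was found lying on the steel pan. I do not know whether my release or a knock toppled it. I picked it up by the knob and stood it upright, and the pointer was on the green mark again afterwards.
- The trained network did not find the casting in the wrist picture, so I located it from the picture by hand.
- A final move to raise the arm was refused by the planner. The arm stayed where it was, well clear of everything.

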